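Rake the chopsticks into parallel rows

ROBOT

A 7-joint arm with a two-finger parallel gripper is mounted at the origin on a cart in front of the work surface, level with it; the furniture and walls round the work are solid. World frame = base frame: x ahead of the robot, y to its left, z up, the work surface at z = 0. Lengths are in m, angles in rad, forces in N, time in s.
With the tool pointing down it reaches from about 0.35 to 0.9 m from the base axis. Payload 8.1 kg.
Tool frame: the origin (TCP) lies at the very end of the fingers, on their centre line; the grasp point (between the pads) lies 19 mm behind it; z points along the fingers, y is the line along which they close (so a half turn about z gives the same grasp; the last joint's range is limited). The gripper opens to 92 mm and grips with 3 to 60 N. Pads are 19 mm wide; open, the fingers measure 130 mm over their backs; the gripper's body (75 mm by 190 mm) begins 47 mm behind the grasp point.
Start: joints at [-1.364, 0.434, 0.025, 1.573, -0.012, 1.134, -0.075], TCP at [0.191, 0.595, 0.227] pointing down, gripper open.
Joint ranges: [-2.62, 2.62], [-0.44, 2.09], [-1.27, 1.32], [0.08, 2.57], [-1.32, 4.46], [0.12, 2], [-2.74, 2.74]. Speed limits (rad/s): [2.22, 2.22, 3.01, 3.01, 3.14, 3.14, 3.14].

INTERFACE

Orientations are given as a rotation vector (axis times angle).
In Python, from cell import arm gives the robot as it stands.
- The arm moves only by the tool jog_arm, never from a script. Its argument "rows" is a list of rows, each a list of 3 entries, a list of its own where there are three numbers: the shift along the world's x, y, z in cm, then the turn, a rotation vector about the world's x, y, z in degrees, then the opening, from 0 (shut) to 1 (fully open). A call has 1 to 8 rows; each row is the pose to reach, as a shift and turn from the pose commanded when the call began; what a row does not reach only later rows make up. A row lasts 1/8 s, in which the tool goes at most 62.5 mm and 10.7 degrees, less where a joint would pass 70% of its speed; a pose out of reach is approached as far as the arm can. A call with a gripper value outside its range is refused whole. The fingers move at their own pace and stop on an object; "newtons" is the grip in N (left out, the last holds). Time passes only in rows, so rows that repeat a pose let the fingers close. It gives the time, the measured TCP pose, the force, the opening and the grip force at its end, in the units of the state.
- arm.observe(): the state, without advancing time (a new reading comes with each control period).
- arm.get_image(name): name is "scene" or "top"; returns a dict with "img" (384x512x3 uint8, red, green, blue), "depth" (384x512 float32, m along the optical axis (not along the pixel's ray), 0 where there is no reading), "fx", "fy", "cx", "cy" (pixels), "rvec" (rotation vector, rad) and "tvec" (3), from world to camera coordinates, as OpenCV has them. Camera axes: x right, y down, z forward; pixel columns grow to the right and rows downward; lengths in m; the calibration is good to about 2 mm. A picture is of the moment at which its call begins.
- arm.sign_off(): hands the job in; it is judged then, once.
The state is a dict: "clock": time; "joints": joint angles; "dq": joint speeds; "joint_efforts": joint torques, N m; "position": TCP position; "ee_rot": TCP orientation; "force": force on the tool from outside, world axes, zero at the start; "ft_torque": the same for the moment, N m; "width": opening from 0.0 (shut) to 1.0 (fully open); "gripper_force": force on a finger pad.
Only numpy, scipy, OpenCV 4.12 (cv2) and the standard library are available. Lean on these libraries where they do the work, as an engineer would, in place of code of your own. Each camera call takes 0.05 s, during which the arm holds its last target. There are 200 camera calls.

TASK

Three chopsticks lie scattered on the worktop. Take the standing rake by its blue handle and comb the chopsticks together sideways with its tines until all three lie flat, parallel and close side by side (no more than a finger's width between neighbours) with their ends roughly level; then leave the rake standing upright on its tines. Move the chopsticks only with the rake: do not touch them with the gripper or the arm.

Things in the scene. Friction and masses are not known exactly. Their poses are not given: they have to be found in the camera images.
- rake_grip (a point): Centre of the blue handle of a 150 g hand rake standing on its tines at the left; 72 mm above the tine ends. Handle 50 mm (x) by 18 mm (y, grip across it), 44 to 98 mm up. Pale wood head 146 x 46 mm, 36 to 46 mm up. Two rows (y = -16, +16 mm) of six steel tines, 6 mm thick, 36 mm long, 26 mm apart, x = -65 to 65 mm. x along the rows, z up; alike either way round.
- stick_a: Square dark-wood chopstick, red band near its -x end, 180 x 9 x 9 mm, 20 g, flat on the worktop. Origin: centre of underside; x along its length, z up. The furthest right (-y); it points roughly along world x. Pushed sideways, a stick slides and turns until it lies along the tine row or the next stick; allow 50 mm of travel after the last contact.
- stick_b: Square dark-wood chopstick, red band near its -x end, 180 x 9 x 9 mm, 20 g, flat on the worktop. Origin: centre of underside; x along its length, z up. The middle one, about 63 mm to the left of stick_a's centre and turned 14 to 24 degrees from it.
- stick_c: Square dark-wood chopstick, red band near its -x end, 180 x 9 x 9 mm, 20 g, flat on the worktop. Origin: centre of underside; x along its length, z up. The one furthest left (+y), nearest the rake, about 128 mm to the left of stick_a's centre and within 7 degrees of parallel to it.
Not all that is in view belongs to the job. Of the things that look like the part that bears rake_grip, the smallest one is meant.

How it is judged:
By the outcome, as a careful person would: the job done as asked, in the order asked, and still so for the second after the job is handed in, with the robot touching nothing.
It also fails if it takes over 45 s, if anything falls off the work surface, if the arm or the gripper's body presses on something with over 40 N, if the wrist force passes 120 N, or if a joint passes its speed limit or range.

## Working session

There is one attempt and no reset: what is moved stays moved. The work goes in short steps, Python scripts to look and compute and a tool call to move; the robot and the scene stay as the last step left them, time stands still between calls to the robot, and variables do not carry over. Pictures are saved under pics/ and viewed, at most 10 in all, crops included, and the job is handed in when it is done.

Besides the shell and the picture viewer there is one more tool, called as name(argument=value, ...) on one line, values as JSON. jog_arm: Moves the arm, as the interface text tells. Its arguments: {"type":"object","properties":{"rows":{"type":"array","items":{"type":"array"}},"newtons":{"type":"number"}},"required":["rows"]}

```bash
mkdir -p pics; cat > h.py <<'E'
import numpy as np,cv2
from cell import arm
def world(d):
    R,_=cv2.Rodrigues(np.array(d["rvec"],float)); t=np.array(d["tvec"],float).ravel()
    v,u=np.mgrid[0:384,0:512]; z=d["depth"]
    P=np.stack([(u-d["cx"])/d["fx"]*z,(v-d["cy"])/d["fy"]*z,z],-1)
    W=(P-t)@R; W[z==0]=np.nan
    return W
E
python3 - <<'E'
from h import *
for n in("top","scene"):
    d=arm.get_image(n); np.savez(f"{n}0.npz",**d)
    cv2.imwrite(f"pics/{n}0.png",cv2.resize(d["img"][...,::-1],(768,576)))
s=arm.observe(); print(s["position"],s["ee_rot"],s["clock"],s["width"])
E
```

```text
[0.19046083 0.59478468 0.22602323] [-4.84815201e-01 -3.10387066e+00  2.24795662e-03] 0.1 0.9981231181996267
```

View pics/top0.png

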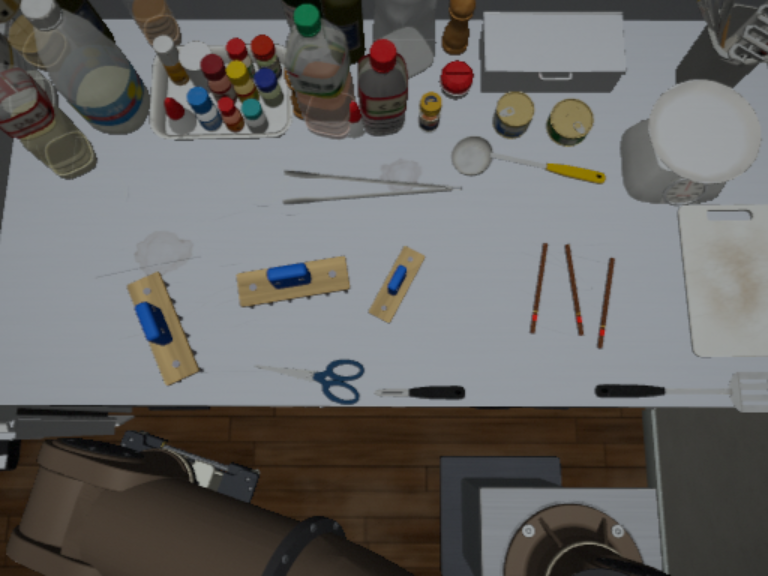

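View pics/scene0.png

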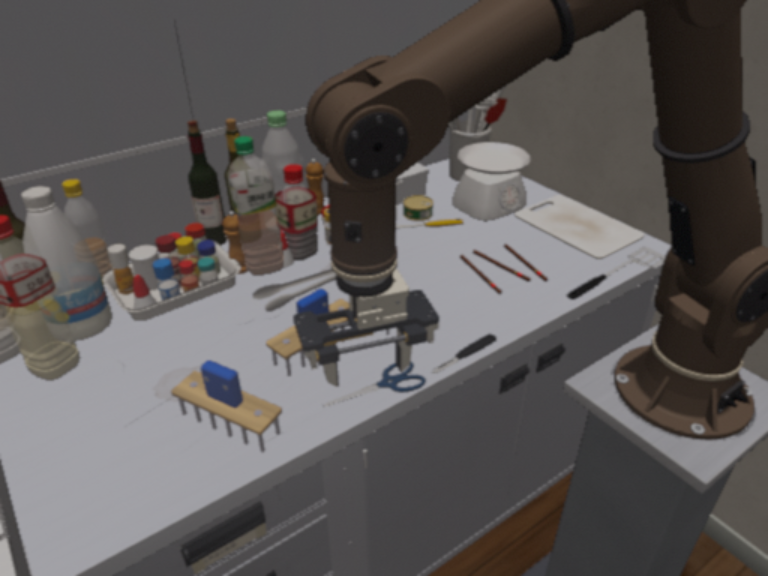

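The top view shows three blue-handled rakes, at (163,327), (293,280) and (397,285). The one at (397,285) looks smallest. The sticks are at (539,288), (574,290) and (606,303), with their red bands toward the robot. Next I'll measure all of these and enlarge a crop.

```bash
python3 - <<'E'
from h import *
d=dict(np.load("top0.npz")); W=world(d); hsv=cv2.cvtColor(d["img"],cv2.COLOR_RGB2HSV)
H,S,V=[hsv[...,i].astype(int) for i in range(3)]
def comps(m,nm,mn):
    n,l,st,c=cv2.connectedComponentsWithStats(m.astype(np.uint8),connectivity=8)
    for i in range(1,n):
        if st[i,4]<mn: continue
        P=W[(l==i)]; P=P[~np.isnan(P[:,0])]
        if np.median(P[:,0])<.1 or np.median(P[:,0])>.65: continue
        (cx,cy),(w,h),a=cv2.minAreaRect((P[:,:2]*1000).astype(np.float32))
        ax=P[:,:2]-P[:,:2].mean(0); v=np.linalg.svd(ax,full_matrices=False)[2][0]
        print(nm,(c[i]*1.5).round(),st[i,4],"mean",P.mean(0).round(4),"rect c",round(cx),round(cy),"size",round(w),round(h),"axis",np.degrees(np.arctan2(v[1],v[0])).round(1)%180,"z",np.percentile(P[:,2],[5,50,95]).round(3))
comps((H>105)&(H<125)&(S>150)&(V>90),"blue",40)
wood=(H>8)&(H<24)&(S>70)&(V>140)
comps(wood&(W[...,2]>.02),"wood",100)
comps((S>90)&(V<190)&((H<15)|(H>170))&(np.abs(W[...,2])<.03),"stick",40)
cv2.imwrite("pics/c.png",cv2.resize(d["img"][150:260,80:420,::-1],None,fx=2.3,fy=2.3,interpolation=cv2.INTER_CUBIC))
E
```

```text
blue [286. 271.] 210 mean [0.5189 0.5034 0.136 ] rect c 520 503 size 22 66 axis 100.1 z [0.132 0.136 0.139]
blue [397. 277.] 98 mean [0.5183 0.3121 0.0962] rect c 519 312 size 15 47 axis 152.9 z [0.093 0.096 0.1  ]
blue [146. 321.] 219 mean [0.4323 0.7374 0.1355] rect c 433 738 size 67 21 axis 25.599999999999994 z [0.132 0.136 0.139]
wood [400. 281.] 417 mean [0.5232 0.3049 0.045 ] rect c 519 313 size 44 144 axis 156.5 z [0.041 0.045 0.049]
wood [328. 265.] 235 mean [0.548  0.4393 0.0633] rect c 543 443 size 38 71 axis 90.9 z [0.06  0.063 0.066]
wood [251. 275.] 112 mean [0.5292 0.5802 0.0633] rect c 529 580 size 17 54 axis 98.7 z [0.06  0.063 0.066]
wood [141. 289.] 132 mean [0.502 0.78  0.064] rect c 499 780 size 47 30 axis 17.80000000000001 z [0.061 0.064 0.067]
wood [304. 292.] 105 mean [0.4974 0.4808 0.0632] rect c 497 481 size 9 161 axis 101.0 z [0.06  0.064 0.067]
wood [165. 363.] 261 mean [0.3675 0.7257 0.0633] rect c 371 726 size 79 29 axis 27.80000000000001 z [0.06  0.064 0.067]
stick [540. 277.] 111 mean [0.541  0.0355 0.0081] rect c 542 35 size 8 135 axis 169.1 z [0.005 0.008 0.011]
stick [572. 278.] 114 mean [ 0.5391 -0.0255  0.0081] rect c 539 -26 size 132 9 axis 5.800000000000011 z [0.004 0.008 0.011]
stick [607. 291.] 122 mean [ 0.513  -0.0919  0.0077] rect c 512 -92 size 9 132 axis 168.4 z [0.004 0.007 0.011]
stick [579. 323.] 40 mean [ 0.4497 -0.0343  0.008 ] rect c 449 -36 size 35 12 axis 5.099999999999994 z [0.002 0.008 0.012]
```

View pics/c.png

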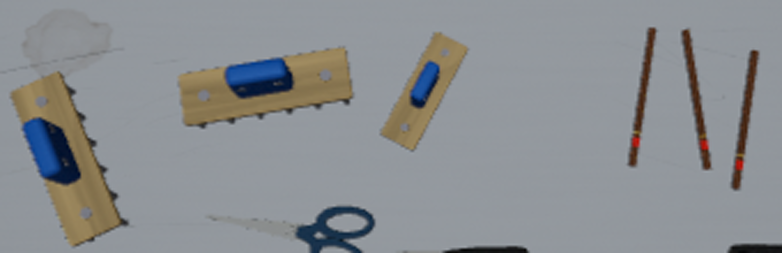

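The sizes settle it. The left rakes at (163,327) and (293,280) have handle tops at 136 mm. The one at (397,285) has a 144x44 mm head and its top at 96 mm, which matches the description, and the crop confirms it's the smallest. Its centre is (0.519, 0.3125). I'll get its angle more exactly while moving over it.

```bash
python3 - <<'E'
from h import *
d=dict(np.load("top0.npz")); W=world(d)
X,Y,Z=W[...,0],W[...,1],W[...,2]
m=(abs(X-.519)<.1)&(abs(Y-.3125)<.08)&(Z>.036)&(Z<.052)
P=W[m][:,:2]*1000
print(cv2.minAreaRect(P.astype(np.float32)),len(P))
c=cv2.minAreaRect((W[(abs(X-.519)<.06)&(abs(Y-.3125)<.06)&(Z>.085)][:,:2]*1000).astype(np.float32));print(c)
for nm,(x,y) in dict(c=(.519,.04),b=(.515,-.028),a=(.49,-.087)).items():
    m=(abs(X-x)<.1)&(abs(Y-y)<.028)&(Z>.006)&(Z<.02)
    print(nm,cv2.minAreaRect((W[m][:,:2]*1000).astype(np.float32)),m.sum())
E
```

```text
((518.7357177734375, 313.2857666015625), (46.3283805847168, 145.19082641601562), 62.19708251953125) 679
((518.419189453125, 313.2207336425781), (17.754606246948242, 48.909637451171875), 62.49704360961914)
c ((520.8866577148438, 40.28160858154297), (10.092851638793945, 178.74151611328125), 78.921630859375) 168
b ((519.185791015625, -26.59256935119629), (35.353702545166016, 180.80699157714844), 86.64031219482422) 161
a ((491.9366760253906, -86.79908752441406), (10.69359016418457, 176.9946746826172), 77.8586196899414) 161
```

jog_arm(rows=[[[4.5,-4,0],[0,0,-1],1],[[9.5,-8,0],[0,0,-2],1],[[14,-12,0],[0,0,-3],1],[[18.5,-16,0],[0,0,-4],1],[[23,-20,0],[0,0,-5],1],[[28,-24,-1],[0,0,-6],1],[[32.8,-28.3,-3],[0,0,-7],1],[[32.8,-28.3,-5],[0,0,-7],1]])

```text
clock: 1.1
position: [0.5226, 0.307, 0.1762]
ee_rot: [0.685, 3.063, -0.002]
force: [0.0, 0.4, -0.5]
width: 1.003
gripper_force: 0.0
```

jog_arm(rows=[[[0,0.15,0],[0,0,-2.4],1],[[0,0.15,-3],[0,0,-2.4],1],[[0,0.15,-5],[0,0,-2.4],1],[[0,0.15,-5],[0,0,-2.4],1]])

```text
clock: 1.6
position: [0.5174, 0.313, 0.125]
ee_rot: [-0.737, -3.051, 0.005]
force: [-0.1, 0.0, -0.3]
width: 0.997
gripper_force: 0.0
```

jog_arm(newtons=25, rows=[[[0.1,0,-3.5],[0,0,0],1],[[0.1,0,-6],[0,0,0],1],[[0.1,0,-7],[0,0,0],1],[[0.1,0,-7],[0,0,0],0.5],[[0.1,0,-7],[0,0,0],0.15],[[0.1,0,-7],[0,0,0],0],[[0.1,0,-7],[0,0,0],0],[[0.1,0,-7],[0,0,0],0]])

```text
clock: 2.6
position: [0.5197, 0.3138, 0.057]
ee_rot: [0.737, 3.054, 0.001]
force: [0.6, -0.3, -0.2]
width: 0.505
gripper_force: 0.0
```

jog_arm(newtons=25, rows=[[[0,0,0],[0,0,0],0],[[0,0,0],[0,0,0],0],[[0,0,0],[0,0,0],0],[[0,0,0],[0,0,0],0],[[0,0,0],[0,0,0],0],[[0,0,0],[0,0,0],0]])

```text
clock: 3.35
position: [0.5195, 0.3137, 0.0566]
ee_rot: [-0.737, -3.054, 0.0]
force: [-1.0, -0.0, -2.2]
width: 0.192
gripper_force: 25.0
```

jog_arm(rows=[[[0,0,1.5],[0,0,0],0],[[0,0,3],[0,0,4],0],[[0.2,-4.5,3],[0,0,8],0],[[0.4,-9,3],[0,0,12],0],[[0.6,-13.5,3],[0,0,16],0],[[0.9,-18,3],[0,0,16],0],[[1.1,-21.5,3],[0,0,16],0],[[1.1,-22.5,3],[0,0,16],0]])

```text
clock: 4.35
position: [0.5311, 0.0858, 0.0878]
ee_rot: [0.311, 3.125, -0.001]
force: [0.8, 0.8, -2.1]
width: 0.198
gripper_force: 25.0
```

jog_arm(rows=[[[0,0,0],[0,0,0],0],[[0,0,-1.4],[0,0,0],0],[[0,0,-2.4],[0,0,0],0],[[0,0,-2.8],[0,0,0],0],[[0,0,-2.8],[0,0,0],0]])

```text
clock: 4.97
position: [0.5302, 0.089, 0.0581]
ee_rot: [-0.304, -3.126, 0.001]
force: [0.0, -0.0, -1.3]
width: 0.195
gripper_force: 25.0
```

```bash
python3 - <<'E'
from h import *
d=arm.get_image("scene"); cv2.imwrite("pics/s1.png",cv2.resize(d["img"][100:250,200:460,::-1],None,fx=3,fy=3,interpolation=cv2.INTER_CUBIC))
s=arm.observe(); print(s["position"],s["ee_rot"],s["force"],s["clock"])
E
```

```text
[0.53048544 0.08898185 0.05854366] [-3.04731804e-01 -3.12639325e+00  1.55769721e-04] [ 0.42060275  0.66794889 -2.04763375] 5.025
```

View pics/s1.png

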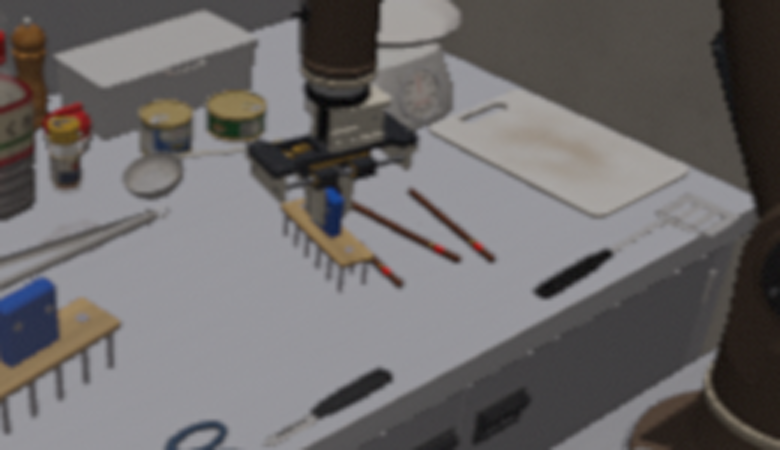

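The rake hangs upright about 2 mm above the surface, left of stick_c, and the sticks haven't moved. Next is a slow sweep across the sticks.

jog_arm(rows=[[[-0.2,-1,0],[0,0,0],0],[[-0.4,-2,0],[0,0,0],0],[[-0.6,-3,0],[0,0,0],0],[[-0.8,-4,0],[0,0,0],0],[[-1.0,-5,0],[0,0,0],0],[[-1.2,-6,0],[0,0,0],0],[[-1.4,-7,0],[0,0,0],0],[[-1.6,-8,0],[0,0,0],0]])

```text
clock: 6.02
position: [0.5145, 0.0081, 0.0587]
ee_rot: [0.305, 3.127, 0.0]
force: [0.2, 0.5, -2.2]
width: 0.194
gripper_force: 25.0
```

```bash
cat >> h.py <<'E'
def shot(f,n="scene",box=(100,250,200,460),k=3):
    d=arm.get_image(n); a,b,c,e=box
    cv2.imwrite(f,cv2.resize(d["img"][a:b,c:e,::-1],None,fx=k,fy=k,interpolation=cv2.INTER_CUBIC))
    s=arm.observe(); print(s["position"],s["ee_rot"],s["force"],s["clock"]); return d
E
python3 -c "
from h import *
shot('pics/s2.png')"
```

```text
[0.51406434 0.0063802  0.05872618] [-3.07758037e-01 -3.12622643e+00  1.51702182e-03] [-0.44456024 -1.55356477 -2.0179896 ] 6.075
```

View pics/s2.png

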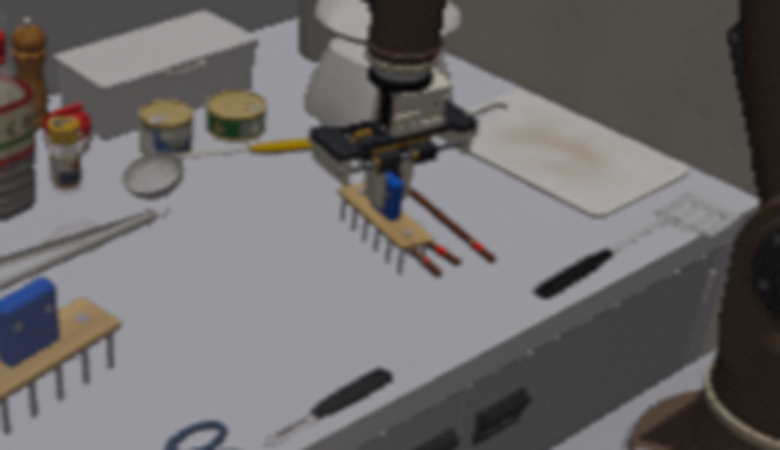

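The sweep is working. Stick_c moves with the rake and stick_b (band at about (445,250)) is turning toward it, while stick_a (480,247) is untouched. I'll keep sweeping.

jog_arm(rows=[[[-0.2,-1,0],[0,0,0],0],[[-0.4,-2,0],[0,0,0],0],[[-0.6,-3,0],[0,0,0],0],[[-0.8,-4,0],[0,0,0],0],[[-1.0,-5,0],[0,0,0],0],[[-1.2,-6,0],[0,0,0],0],[[-1.4,-7,0],[0,0,0],0],[[-1.6,-8,0],[0,0,0],0]])

```text
clock: 7.08
position: [0.4984, -0.0719, 0.0587]
ee_rot: [-0.305, -3.127, -0.0]
force: [-0.3, 0.6, -2.3]
width: 0.195
gripper_force: 25.0
```

jog_arm(rows=[[[-0.2,-0.8,0],[0,0,0],0],[[-0.3,-1.4,0],[0,0,0],0],[[-0.4,-2,0],[0,0,0],0],[[-0.5,-2.5,0],[0,0,0],0],[[-0.5,-2.7,0],[0,0,0],0],[[-0.5,-2.7,0],[0,0,0],0]])

```text
clock: 7.82
position: [0.4936, -0.0983, 0.0587]
ee_rot: [0.305, 3.127, 0.0]
force: [-0.2, -0.0, -1.9]
width: 0.195
gripper_force: 25.0
```

```bash
python3 -c "
from h import *
shot('pics/s3.png')"
```

```text
[ 0.49364049 -0.09815772  0.05874608] [3.05248779e-01 3.12666000e+00 1.65360714e-04] [-0.23421593  0.11163708 -1.87470912] 7.875
```

View pics/s3.png

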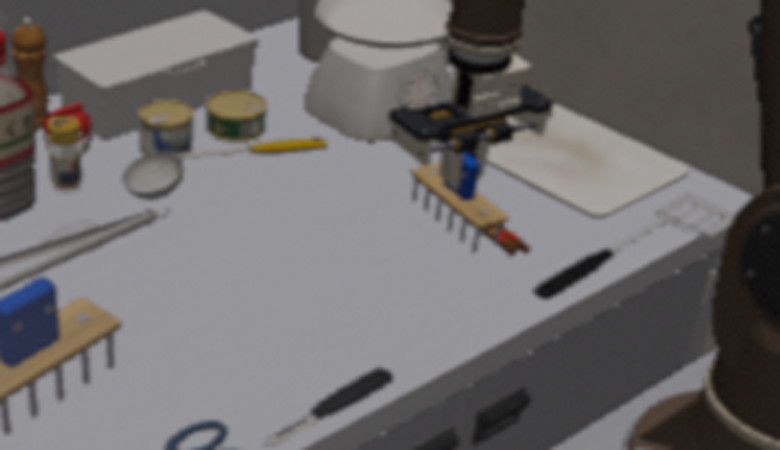

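All three sticks are bunched at about (515,243). I'll back the rake off and measure them from the top.

jog_arm(rows=[[[0.1,0.5,0],[0,0,0],0],[[0.6,3,0],[0,0,0],0],[[1.4,7,0],[0,0,0],0],[[2.2,11,0],[0,0,0],0],[[3,15,0],[0,0,0],0],[[3,15,0],[0,0,0],0],[[3,15,0],[0,0,0],0]])

```text
clock: 8.75
position: [0.5233, 0.0517, 0.0586]
ee_rot: [-0.304, -3.126, 0.001]
force: [-0.3, -0.6, -1.2]
width: 0.194
gripper_force: 25.0
```

```bash
python3 - <<'E'
from h import *
d=shot('pics/t4.png',"top",(130,270,300,500),4); W=world(d)
X,Y,Z=W[...,0],W[...,1],W[...,2]
m=(abs(X-.47)<.13)&(abs(Y+.13)<.05)&(Z>.005)&(Z<.02)
print(m.sum(),cv2.minAreaRect((W[m][:,:2]*1000).astype(np.float32)))
r=m&(d["img"][...,0].astype(int)>150)&(d["img"][...,1]<90); print((W[r][:,:2]*1000).round())
E
```

```text
[0.52325027 0.05093201 0.05865718] [-3.06303981e-01 -3.12628215e+00  1.00340899e-03] [ 0.47582531 -0.59436716 -2.84099537] 8.8
310 ((429.25433349609375, -124.96210479736328), (169.8394012451172, 70.67390441894531), 23.643341064453125)
[[ 440. -115.]
 [ 440. -118.]
 [ 440. -122.]
 [ 437. -115.]
 [ 437. -118.]
 [ 437. -121.]
 [ 437. -124.]
 [ 435. -108.]
 [ 434. -110.]
 [ 434. -113.]
 [ 434. -115.]
 [ 434. -118.]
 [ 434. -121.]
 [ 431. -107.]
 [ 431. -111.]
 [ 432. -116.]
 [ 432. -118.]
 [ 431. -120.]
 [ 429. -107.]
 [ 429. -110.]
 [ 429. -113.]
 [ 429. -124.]
 [ 428. -126.]
 [ 429. -129.]
 [ 426. -110.]
 [ 426. -112.]
 [ 426. -124.]
 [ 425. -125.]
 [ 425. -128.]
 [ 423. -123.]
 [ 422. -123.]
 [ 422. -127.]
 [ 420. -123.]
 [ 420. -124.]
 [ 420. -128.]]
```

View pics/t4.png

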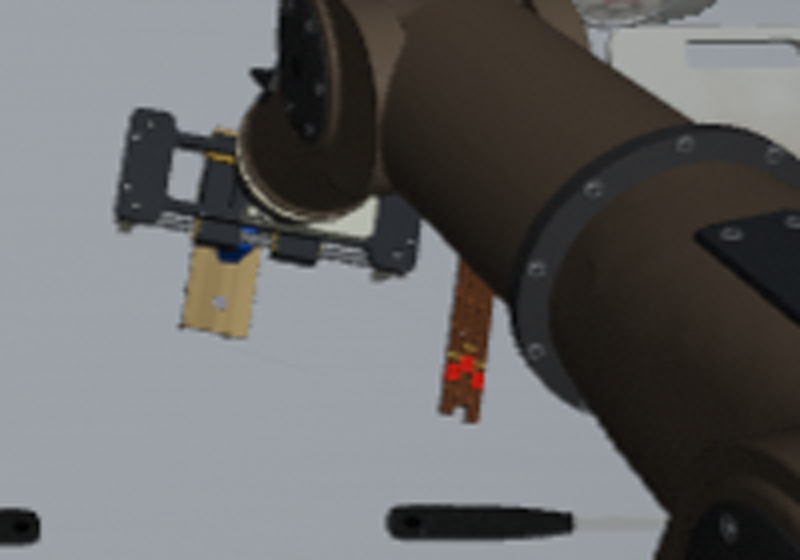

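The sticks lie parallel and touching, with bands at about (453,372), (466,362) and (478,380). Only the middle one is offset, by about 9 mm of its 180 mm, so the ends are roughly level. The rake is clear of them, so I'll set it down, release and retreat.

jog_arm(rows=[[[0,0,-0.1],[0,0,0],0],[[0,0,-0.2],[0,0,0],0],[[0,0,-0.2],[0,0,0],0],[[0,0,-0.2],[0,0,0],0.25],[[0,0,-0.2],[0,0,0],0.3],[[0,0,-0.2],[0,0,0],0.6],[[0,0,-0.2],[0,0,0],0.7],[[0,0,-0.2],[0,0,0],0.7]])

```text
clock: 9.8
position: [0.5236, 0.0518, 0.0568]
ee_rot: [0.305, 3.127, 0.0]
force: [0.1, 0.5, 0.0]
width: 0.578
gripper_force: 0.0
```

jog_arm(rows=[[[0,0,0.5],[0,0,0],0.7],[[0,0,2],[0,0,0],0.7],[[0,0,5],[0,0,0],0.7],[[0,0,9],[0,0,0],0.7],[[0,4,13],[0,0,0],0.7],[[0,10,15],[0,0,0],0.7],[[0,16,15],[0,0,0],0.7],[[0,22,15],[0,0,0],0.7]])

```text
clock: 10.8
position: [0.5237, 0.2736, 0.2087]
ee_rot: [0.306, 3.125, 0.002]
force: [1.7, 1.4, 0.3]
width: 0.702
gripper_force: 0.0
```

jog_arm(rows=[[[0,5,0],[0,0,0],0.7],[[-2,10,0],[0,0,0],0.7],[[-4,15,0],[0,0,0],0.7],[[-7,20,0],[0,0,0],0.7],[[-9,22,0],[0,0,0],0.7],[[-9,22,0],[0,0,0],0.7]])

```text
clock: 11.55
position: [0.4307, 0.4943, 0.2077]
ee_rot: [-0.297, -3.127, -0.002]
force: [-0.4, -0.7, 0.1]
width: 0.7
gripper_force: 0.0
```

```bash
python3 - <<'E'
from h import *
d=shot('pics/t5.png',"top",(130,270,300,500),4); W=world(d)
X,Y,Z=W[...,0],W[...,1],W[...,2]
m=(abs(X-.47)<.13)&(abs(Y+.13)<.06)&(Z>.005)&(Z<.02)
print(m.sum(),cv2.minAreaRect((W[m][:,:2]*1000).astype(np.float32)))
m=(abs(X-.525)<.1)&(abs(Y-.05)<.06)&(Z>.036); print(cv2.minAreaRect((W[m][:,:2]*1000).astype(np.float32)),np.percentile(Z[m],[5,50,99]))
E
```

```text
[0.43284238 0.49235409 0.20763546] [3.0198417e-01 3.1266270e+00 6.2160150e-04] [ 0.96751985 -0.39620158 -0.13663404] 11.6
547 ((470.77581787109375, -110.6952133178711), (98.69161224365234, 233.98855590820312), 71.55310821533203)
((523.6840209960938, 52.619140625), (47.32857894897461, 146.4394073486328), 78.32243347167969) [0.04104488 0.04570426 0.09917533]
```

View pics/t5.png

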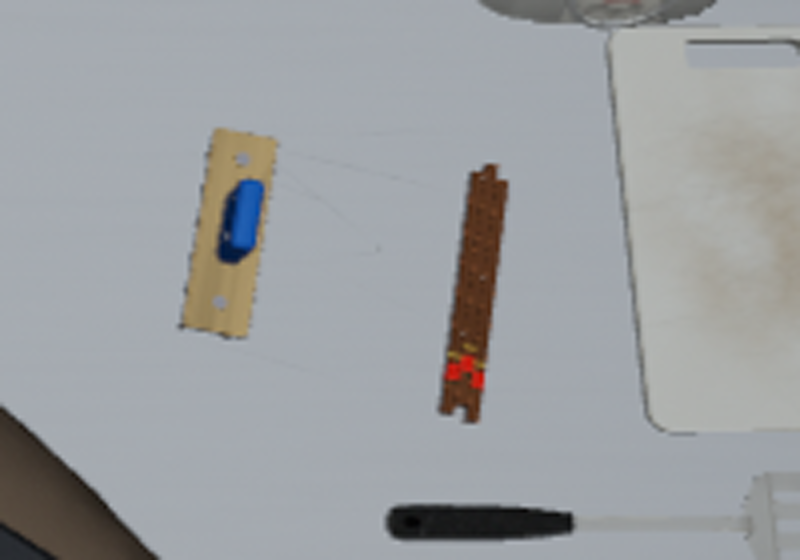

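The rake stands upright at (230,233). The sticks lie flat, parallel and touching at (475,295), with ends level to within about 1 cm. The arm is clear of everything, so I'm handing in.

```bash
python3 -c "
from cell import arm
print(arm.sign_off())"
```

```text
the job is handed in; nothing more can be done
None
```

I handed the job in at 11.6 s: the three chopsticks lie flat, parallel and touching, the middle one about 9 mm out of line at the ends, and the smallest rake stands upright on its tines with the arm clear.

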